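# Jack up a bench spectrophotometer and hold it

## Task

A colleague is waiting to slip damping pads under the spectrophotometer's right-hand feet: slide its teal sample cover fully shut, then set the red lever jack on the bench with its saddle centred under the marked yellow jacking bracket. Make one trial lift with the pump handle, until the feet on that side leave the bench, and let it back up so the machine stands on all its feet again. Then pump the handle all the way down to its stop and finish while still holding it down, the machine carried by the jack; don't shove the machine along the bench and leave the other things where they lie.

Things in the scene. Friction and masses are not known exactly. Their poses are not given: they have to be found in the camera images.
- machine: White bench spectrophotometer, 340 (x) x 360 (y) x 184 mm high, 9 kg, loose on four rubber feet 36 mm across, 28 mm high, at x = +-140, y = +-150 mm. Origin on the bench under its centre; x to its rear (away from the robot), y to its left. In its top an open sample compartment, 100 x 100 mm, at x = -40, y = -60 mm. When jacked at its right (-y) side it tips about its left feet.
- cover (a joint): Slide of the teal sample cover, a plate 126 (x) x 124 (y) x 6 mm on the machine's top, top face 191 mm above the bench. 0 = fully shut at its end stop (towards the machine's -y, the bracket's side), up to 0.115 m = open (towards +y). Stays where it is left; needs about 1.5 N.
- cover_bar (a point): Middle of the black grip bar that stands on the cover: 64 mm along the machine's x, 14 mm thick along y, from 191 to 221 mm above the bench; the point is 206 mm above the bench.
- lift_mark (a point): Lift point: underside of the yellow jacking bracket below the black ring and dot painted on its top. The bracket is a level plate 60 (machine x) x 66 (machine y) x 8 mm, underside 76 mm above the bench, on the machine's right (-y) side wall; the point is 36 mm out from that wall, 30 mm from the outer edge.
- foot_front (a point): Underside of the machine's front right foot, on the bracket's side (0 mm above the bench when standing).
- foot_rear (a point): Underside of the machine's rear right foot, on the bracket's side (0 mm above the bench when standing).
- far_feet (a point): Point on the bench midway between the machine's two left feet, about which it tips.
- jack: Loose red lever jack, 0.8 kg, balanced near its tower. Origin on the bench under the saddle's axis; x from handle to saddle. Base plate x = -167 to +28 mm, 72 mm wide, 8 thick. Tower at x = -56 mm: two cheeks, 40 mm wide over all (y), 44 mm (x), 64 mm high, carrying the handle's pivot at x = -56 mm, 50 mm above the bench. Sinks back if the handle is let go.
- jack_tower (a point): Middle of the jack's tower, 45 mm above the bench: a place to grip the jack, with the fingers closing along the jack's y, to carry or slide it.
- saddle (a point): Centre of the top of the round rubber-topped saddle, 38 mm across: 68 mm above the bench when down, moving straight up 0.040 m per rad of the handle (20 mm in all).
- jack_handle (a joint): Pump handle, hinged about the jack's y at its pivot. 0 = up at rest (slopes up 0.52 rad from the pivot towards the jack's -x), 0.50 rad = fully down at its stop (nearly level). It springs back up; at the grip it takes 2 to 4 N unloaded, 8 to 13 N with the machine on the saddle, which meets the bracket at about 0.20 rad.
- jack_grip (a point): Middle of the black round rubber grip on the handle, 26 mm thick and 120 mm long along the handle, 235 mm from the pivot. About 167 mm above the bench when up, 55 mm when fully down.
- pads: Bystander: stack of two black rubber damping pads, 56 mm across, 16 mm high; origin under its centre.
- wrench: Bystander: steel wrench, 170 mm long, lying flat; origin under its middle.
- tube_rack: Bystander: clear rack of glass tubes, 90 x 140 x 87 mm; origin under its centre.
- cuvette_tray: Bystander: white tray of cuvettes, 80 x 130 x 28 mm; origin under its centre.

How it is judged:
On the way, in this order (a step that is already met when the one before it is completed fails the run):
1. the sample cover is fully shut (within 5 mm) (value of joint cover below 0.005 m), for 0.2 s.
2. the jack stands on the bench, handle up, with its saddle centred under the lift mark (within 13 mm) (horizontal distance between saddle and lift_mark below 0.013 m and height (world z) of jack below 0.004 m and angle between jack's own z axis and vertical below 0.06 rad and value of joint jack_handle below 0.1 rad), for 0.2 s.
3. trial lift: both feet on the bracket's side are off the bench (1.5 mm or more), carried by the jack (height (world z) of each of foot_front, foot_rear above 0.0015 m and contact force between jack and machine above 12 N), for 0.2 s.
4. let back: the handle is up again and the machine stands on its feet (value of joint jack_handle below 0.15 rad and height (world z) of each of foot_front, foot_rear below 0.001 m), for 0.2 s.
At the end, for the whole second after the job is handed in: Gripper holding the handle within 0.05 rad of its down stop; jack flat, saddle within 16 mm of the lift mark and carrying the machine (over 12 N); both bracket-side feet over 5 mm off the bench; machine still and untouched by the robot; cover shut within 5 mm (value of joint cover below 0.005 m and value of joint jack_handle above 0.45 rad and contact force between the fingers and jack above 1.5 N and horizontal distance between saddle and lift_mark below 0.016 m and angle between jack's own z axis and vertical below 0.06 rad and contact force between jack and machine above 12 N and contact force between each of the arm, the fingers and machine below 0.5 N and height (world z) of each of foot_front, foot_rear above 0.005 m and linear speed of machine below 0.02 m/s); the arm keeps its last pose, push and grip.
It fails at once if the machine is pushed along the bench (far feet shifted more than 15 mm) (distance of far_feet from where it was at the start of the episode above 0.015 m).
It fails at once if the machine is tipped too far (angle between machine's own z axis and vertical above 0.1 rad).
It fails at once if a bystander is moved more than 20 mm (distance of any of pads, wrench, tube_rack, cuvette_tray from where it was at the start of the episode above 0.02 m).
It also fails if it takes over 72 s, if anything falls off the work surface, if the arm or the gripper's body presses on something with over 40 N, if the wrist force passes 120 N, or if a joint passes its speed limit or range.

## Robot

A 6-joint arm with a two-finger parallel gripper is mounted at the origin on the work surface. World frame = base frame: x ahead of the robot, y to its left, z up, the work surface at z = 0. Lengths are in m, angles in rad, forces in N, time in s.
With the tool pointing down it reaches from about 0.225 to 0.875 m from the base axis. Payload 3.4 kg.
Tool frame: the origin (TCP) lies at the very end of the fingers, on their centre line; the grasp point (between the pads) lies behind it (manip.grasp_offset is the z of the grasp point in the tool frame, in m); z points along the fingers, y is the line along which they close (so a half turn about z gives the same grasp; the last joint's range is limited). The gripper opens to 85 mm and grips with 20 to 120 N. Pads are 22 mm wide; open, the fingers measure 114 mm over their backs; the gripper's body (76 mm by 85 mm) begins 54 mm behind the grasp point. The pads swing forward as they close: fully open they stand 13 mm farther back than shut.
Start: joints at [-1.267, 0.276, 1.505, -0, 1.361, -0.121], TCP at [0.237, -0.524, 0.231] pointing down, gripper open.
Joint ranges: [-2.89, 2.89], [-0.75, 2.08], [0.22, 2.7], [-1.18, 4.32], [0.11, 2.71], [-2.7, 2.7]. Speed limits (rad/s): [2.57, 2.57, 3.14, 3.14, 3.14, 3.14].

## Interface

Orientations are given as a unit quaternion [w, x, y, z].
In Python, from rig import manip gives the robot as it stands.
- The arm moves only by the shell command python3 -m pendant 'ROWS' [FORCE]. ROWS is JSON, a list of rows, each an object of numbers: "dx", "dy", "dz": the shift along the tool's x, y, z in m; "rx", "ry", "rz": the turn, a rotation vector about the tool's x, y, z in degrees; "hand": the finger opening in m, from 0 to 0.0854. In form: [{"dx": .., "dy": .., "dz": .., "rx": .., "ry": .., "rz": .., "hand": ..}, ...]. A call has 1 to 12 rows; each row shifts and turns the commanded pose from where the row before left it, along the tool's axes as they then stand; what a row does not reach is not made up. A row lasts 1/12 s, in which the tool goes at most 41.7 mm and 7.16 degrees, less where a joint would pass 70% of its speed; a pose out of reach is approached as far as the arm can. A call is refused whole if a number of a shift passes 0.0417 or a number of a turn 7.16, either way. A call with a gripper value outside its range is refused whole. The fingers move at their own pace and stop on an object; FORCE is the grip in N (left out, the last holds). Time passes only in rows, so rows that do not move let the fingers close. It gives the time, the measured TCP pose, the force, the opening and the grip force at its end, in the units of the state.
- manip.get_state(): the state, without advancing time (a new reading comes with each control period).
- manip.get_image(name): name is "side" or "top" or "wrist"; returns a dict with "frame" (420x560x3 uint8, red, green, blue), "fx", "fy", "cx", "cy" (pixels), "position" and "attitude" of the camera in the world; the wrist camera has in their place "mount" (4x4, takes a point from camera to tool coordinates, whose origin is the TCP and whose axes are the flange's). Camera axes: x right, y up, looking along -z (the intrinsics and any distortion apply to the point x, -y, -z); pixel columns grow to the right and rows downward; lengths in m; the calibration is good to about 2 mm. A picture is of the moment at which its call begins: read the wrist's pose just before it. There is no depth.
- manip.sign_off(): hands the job in; it is judged then, once.
The state is a dict: "clock": time; "qpos": joint angles; "qd": joint speeds; "effort": joint torques, N m; "position": TCP position; "ee_rot": TCP orientation; "contact_force": force on the tool from outside, world axes, zero at the start; "moment": the same for the moment, N m; "width": finger opening in m; "gripper_force": force on a finger pad.
Only numpy, scipy, OpenCV 4.12 (cv2) and the standard library are available. Lean on these libraries where they do the work, as an engineer would, in place of code of your own. Each camera call takes 0.05 s, during which the arm holds its last target. There are 200 camera calls.

## Working session

There is one attempt and no reset: what is moved stays moved. The work goes in short steps, Python scripts to look and compute and a shell command to move; the robot and the scene stay as the last step left them, time stands still between calls to the robot, and variables do not carry over. Pictures are saved under pics/ and viewed, at most 10 in all, crops included, and the job is handed in when it is done.

```bash
ls; mkdir -p pics; python3 - <<'E'
from rig import manip
import cv2,json,numpy as np
print(manip.get_state(), manip.grasp_offset)
for n in ["side","top","wrist"]:
    im=manip.get_image(n); cv2.imwrite(f"pics/{n}0.png",im["frame"][:,:,::-1])
    print(n,{k:(np.array(v).round(4).tolist()) for k,v in im.items() if k!="frame"})
E
```

```text
pics
{'clock': 0.0, 'qpos': array([-1.26697363e+00,  2.76587479e-01,  1.50615434e+00, -3.10364592e-06,
        1.36068890e+00, -1.20986568e-01]), 'qd': array([ 1.08968212e-03, -9.61127981e-04, -1.07693470e-03, -7.80914564e-04,
        1.06701065e-05,  1.45561204e-03]), 'effort': array([-5.04893160e-04, -4.16782415e+01, -2.45808595e+01, -8.62464412e-05,
        1.10545184e-02, -4.57209779e-06]), 'position': array([ 0.23682401, -0.52337646,  0.23043555]), 'ee_rot': array([-9.15055994e-04,  9.77526336e-01,  2.10811330e-01, -8.54102273e-05]), 'contact_force': array([-0.48589147,  0.06346041, -0.84680081]), 'moment': array([ 0.01823804,  0.01605062, -0.01177171]), 'gripper_force': 0.0, 'width': 0.08506784502749369} -0.0187
side {'fx': 439.1396, 'fy': 439.1396, 'cx': 283.293, 'cy': 203.2676, 'position': [0.7514, 1.0112, 0.9878], 'attitude': [0.0902, 0.0306, 0.4326, 0.8966]}
top {'fx': 398.8834, 'fy': 398.8834, 'cx': 280.7479, 'cy': 208.5657, 'position': [0.3086, -0.0286, 1.1999], 'attitude': [0.7031, 0.0769, -0.0779, -0.7026]}
wrist {'fx': 330.8143, 'fy': 330.8143, 'cx': 280.6697, 'cy': 209.0314, 'mount': [[-0.0005, 0.9568, 0.2908, 0.0749], [1.0, 0.0007, -0.0004, -0.0008], [-0.0006, 0.2908, -0.9568, -0.1416], [0.0, 0.0, 0.0, 1.0]]}
```

View pics/top0.png

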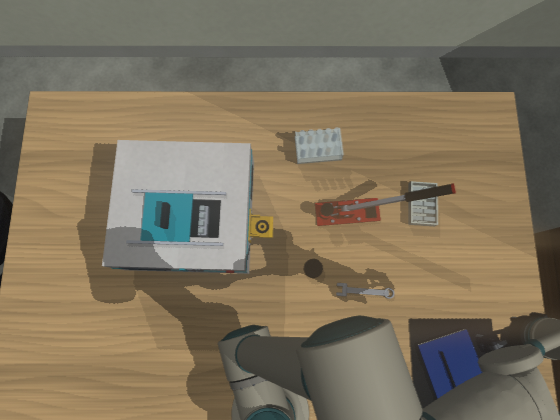

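View pics/side0.png

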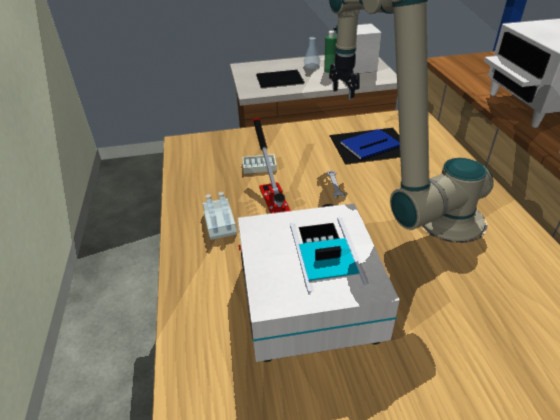

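The top view shows the machine at left, its cover bar near (162,215) and the bracket dot at (262,226). The jack's saddle is at (327,209) with the handle pointing right over the cuvette tray. The side view shows the bar at (328,254), while the machine hides the bracket.

```bash
cat > h.py <<'E'
from rig import manip
import cv2,numpy as np
from scipy.spatial.transform import Rotation as R
def quat(q): return R.from_quat([q[1],q[2],q[3],q[0]])
def cam(n):
    s=manip.get_state(); im=manip.get_image(n)
    if n=="wrist":
        M=np.array(im["mount"]); Rt=quat(s["ee_rot"]).as_matrix()
        im["R"]=Rt@M[:3,:3]; im["p"]=s["position"]+Rt@M[:3,3]
    else: im["R"]=quat(im["attitude"]).as_matrix(); im["p"]=np.array(im["position"])
    return im
def ray(im,uv):
    d=np.array([(uv[0]-im["cx"])/im["fx"],-(uv[1]-im["cy"])/im["fy"],-1]); d=im["R"]@d
    return im["p"],d/np.linalg.norm(d)
def plane(im,uv,z):
    p,d=ray(im,uv); return p+d*(z-p[2])/d[2]
def tri(rs):
    A=np.zeros((3,3));b=np.zeros(3)
    for p,d in rs:
        P=np.eye(3)-np.outer(d,d);A+=P;b+=P@p
    x=np.linalg.solve(A,b); return x,[np.linalg.norm(np.cross(x-p,d)) for p,d in rs]
def proj(im,X):
    c=im["R"].T@(np.array(X)-im["p"]); return np.array([im["cx"]-im["fx"]*c[0]/c[2],im["cy"]+im["fy"]*c[1]/c[2]])
def blobs(im,lo,hi,roi=None,amin=30):
    hsv=cv2.cvtColor(im["frame"],cv2.COLOR_RGB2HSV); m=cv2.inRange(hsv,lo,hi)
    if roi: k=np.zeros_like(m); x0,y0,x1,y1=roi; k[y0:y1,x0:x1]=255; m&=k
    cs,_=cv2.findContours(m,cv2.RETR_EXTERNAL,cv2.CHAIN_APPROX_NONE)
    return sorted([(cv2.contourArea(c),c) for c in cs if cv2.contourArea(c)>amin],key=lambda t:-t[0])
E
python3 - <<'E'
from h import *
np.set_printoptions(precision=4,suppress=True)
T=cam("top");S=cam("side")
def show(n,im,lo,hi,roi,amin=30,z=None):
    for a,c in blobs(im,lo,hi,roi,amin)[:3]:
        r=cv2.minAreaRect(c); print(n,a,np.round(cv2.boxPoints(r),1).tolist(),"c",np.round(r[0],1), z and plane(im,r[0],z))
show("bar T",T,(0,0,0),(179,255,60),(148,195,178,240),30,.221)
show("bar S",S,(0,0,0),(179,255,60),(310,244,348,268),30,.206)
show("teal T",T,(80,120,60),(100,255,255),(130,190,200,245),100,.191)
show("teal S",S,(80,120,60),(100,255,255),(295,235,360,280),100,.191)
show("yel T",T,(18,120,100),(35,255,255),(245,205,285,245),30,.084)
show("dot T",T,(0,0,0),(179,255,70),(254,219,272,235),5,.084)
show("red T",T,(170,120,60),(179,255,255),(300,190,390,235),30,.008)
show("red2 T",T,(0,150,60),(6,255,255),(300,190,390,235),30,.008)
show("white",T,(0,0,130),(179,40,255),(100,130,260,275),3000,.184)
def crop(im,x0,y0,x1,y1,k): return cv2.resize(im["frame"][y0:y1,x0:x1,::-1],None,fx=k,fy=k,interpolation=cv2.INTER_CUBIC)
a=crop(T,240,170,470,245,3); b=crop(S,230,110,430,280,3)
b=b[:, :690] if b.shape[1]>690 else cv2.copyMakeBorder(b,0,0,0,690-b.shape[1],cv2.BORDER_CONSTANT)
cv2.imwrite("pics/c1.png",np.vstack([a,b])[:, :][:600+150]); 
c=np.vstack([a,cv2.resize(b,(690,370))]); cv2.imwrite("pics/c1.png",c);print(c.shape)
E
```

```text
bar T 146.0 [[160.10000610351562, 227.60000610351562], [162.1999969482422, 202.8000030517578], [169.39999389648438, 203.39999389648438], [167.3000030517578, 228.1999969482422]] c [164.7 215.5] [0.5087 0.2605 0.221 ]
bar S 231.5 [[314.5, 249.60000610351562], [339.6000061035156, 246.10000610351562], [341.1000061035156, 256.70001220703125], [316.0, 260.29998779296875]] c [327.8 253.2] [0.5141 0.2657 0.206 ]
teal T 2178.0 [[140.89999389648438, 239.3000030517578], [144.39999389648438, 190.60000610351562], [192.39999389648438, 194.0], [188.89999389648438, 242.6999969482422]] c [166.6 216.7] [0.5119 0.2643 0.191 ]
teal S 1781.5 [[298.6000061035156, 242.8000030517578], [353.20001220703125, 235.1999969482422], [358.3999938964844, 273.1000061035156], [303.79998779296875, 280.70001220703125]] c [328.5 257.9] [0.5123 0.268  0.191 ]
yel T 482.5 [[247.8000030517578, 241.89999389648438], [249.6999969482422, 209.0], [274.1000061035156, 210.39999389648438], [272.20001220703125, 243.3000030517578]] c [260.9 226.1] [0.5062 0.0262 0.084 ]
dot T 94.0 [[257.0, 221.0], [267.0, 221.0], [267.0, 232.0], [257.0, 232.0]] c [262.  226.5] [0.5052 0.0231 0.084 ]
red2 T 117.0 [[339.70001220703125, 211.6999969482422], [378.0, 206.89999389648438], [379.6000061035156, 219.60000610351562], [341.29998779296875, 224.3000030517578]] c [359.6 215.6] [ 0.5525 -0.2708  0.008 ]
red2 T 32.5 [[316.5, 217.0], [327.29998779296875, 216.0], [328.1000061035156, 224.0], [317.29998779296875, 225.10000610351562]] c [322.3 220.5] [ 0.5372 -0.1566  0.008 ]
white 11654.0 [[104.5999984741211, 264.8999938964844], [109.5, 137.60000610351562], [250.39999389648438, 143.10000610351562], [245.5, 270.3999938964844]] c [177.5 204. ] [0.5471 0.2401 0.184 ]
(595, 690, 3)
```

View pics/c1.png

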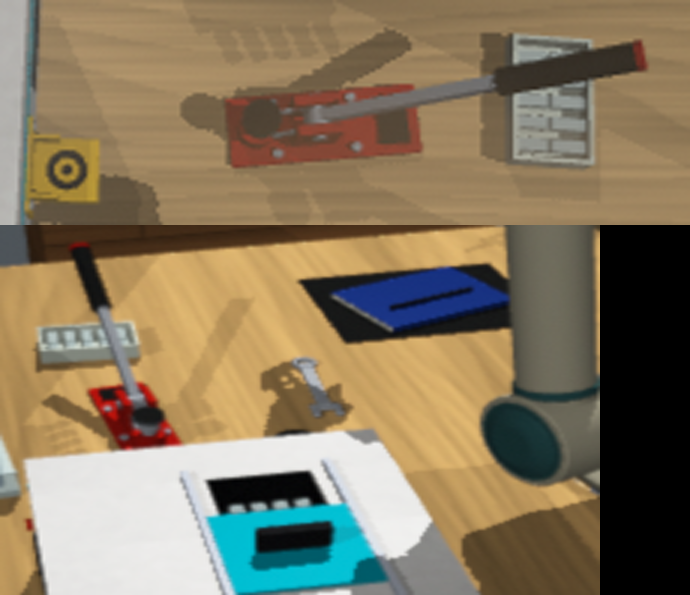

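The crops show the jack's saddle at top (327,209) and side (280,198), its red base plate under the handle, and the bracket ring at top (262,226.5).

```bash
python3 - <<'E'
from h import *
np.set_printoptions(precision=4,suppress=True)
T=cam("top");S=cam("side")
cr=lambda x,y:(x/3+240,y/3+170)
cs=lambda x,y:(x/3+230,(y-225)/2.176+110)
print("saddle",tri([ray(T,cr(262,119)),ray(S,cs(150,417))]),plane(T,cr(262,119),.068))
B=[plane(T,cr(*c),.008) for c in [(225,98),(420,85),(422,152),(230,166)]]
print("base",np.array(B), np.mean(B,0))
for a,b in((1,0),(2,3)): d=B[a]-B[b]; print("len,yaw",np.linalg.norm(d),np.degrees(np.arctan2(-d[1],-d[0])))
print("gripS",tri([ray(T,cr(497,83)),ray(S,cs(103,306))]),"end",tri([ray(T,cr(640,56)),ray(S,cs(82,246))]))
print("bar", tri([ray(T,(164.7,215.5)),ray(S,(327.8,251))]))
E1=[plane(T,c,.191) for c in [(140.9,239.3),(144.4,190.6),(192.4,194),(188.9,242.7)]]
d=E1[2]-E1[1];e=E1[1]-E1[0];print("cover",np.mean(E1,0),np.linalg.norm(d),np.linalg.norm(e),"yaw",np.degrees(np.arctan2(d[0],-d[1])),np.degrees(np.arctan2(e[1],e[0])))
W=[plane(T,c,.184) for c in [(104.6,264.9),(109.5,137.6),(250.4,143.1),(245.5,270.4)]]
print(np.array(W))
d=W[2]-W[1];e=W[1]-W[0];print("mach",np.linalg.norm(d),np.linalg.norm(e),np.degrees(np.arctan2(d[0],-d[1])),np.degrees(np.arctan2(e[1],e[0])))
s=manip.get_state();print(quat(s["ee_rot"]).as_matrix(),s["position"])
E
```

```text
saddle (array([ 0.5596, -0.1665,  0.058 ]), [np.float64(0.00038609939411357797), np.float64(0.0003860993941136352)]) [ 0.5578 -0.1654  0.068 ]
base [[ 0.593  -0.1354  0.008 ]
 [ 0.6069 -0.3358  0.008 ]
 [ 0.5369 -0.3341  0.008 ]
 [ 0.5223 -0.1391  0.008 ]] [ 0.5647 -0.2361  0.008 ]
len,yaw 0.20096036457914643 93.96714695304375
len,yaw 0.1955241014068884 94.27374184052702
gripS (array([ 0.5764, -0.3721,  0.1418]), [np.float64(0.0010477130955729294), np.float64(0.0010477130955730538)]) end (array([ 0.5845, -0.4777,  0.2016]), [np.float64(5.9387720532601167e-05), np.float64(5.9387720532575064e-05)])
bar (array([0.5122, 0.2633, 0.2105]), [np.float64(0.0013845697377552607), np.float64(0.0013845697377553666)])
cover [0.5128 0.2643 0.191 ] 0.12631281753518211 0.12833566809545116 yaw -4.117194165594576 0.31502818747937494
[[0.3888 0.4153 0.184 ]
 [0.7321 0.4352 0.184 ]
 [0.7166 0.0524 0.184 ]
 [0.3752 0.0589 0.184 ]]
mach 0.38311718128226674 0.34388634561460457 -2.3099062297005704 3.3117840926953193
[[ 0.9111  0.4121 -0.0001]
 [ 0.4121 -0.9111  0.0004]
 [ 0.0001 -0.0004 -1.    ]] [ 0.237  -0.5238  0.2311]
```

```bash
python3 - <<'E'
from h import *
np.set_printoptions(precision=4,suppress=True)
T=cam("top")
def quad(c):
    h=cv2.convexHull(c)
    for e in np.arange(1,12,.25):
        q=cv2.approxPolyDP(h,e,True)
        if len(q)==4: return q[:,0].astype(float)
for n,b,z in(("mach",blobs(T,(0,0,130),(179,40,255),(100,130,260,275),3000),.184),("cover",blobs(T,(80,120,60),(100,255,255),(130,190,200,245),100),.191),("yel",blobs(T,(18,120,100),(35,255,255),(250,205,285,245)),.084)):
    q=quad(b[0][1]); P=np.array([plane(T,c,z) for c in q]); print(n,q.tolist(),"\n",P[:,:2],P.mean(0))
    for i in range(4):
        d=P[(i+1)%4]-P[i]; print(np.linalg.norm(d),(np.degrees(np.arctan2(d[1],d[0]))+45)%90-45)
E
```

```text
Traceback (most recent call last):
TypeError: 'NoneType' object is not iterable
```

```bash
python3 -m pendant '[{"rz":-7,"dz":-0.013},{"rz":-7,"dz":-0.013},{"rz":-7,"dz":-0.013},{"rz":-7,"dz":-0.013},{"rz":-7,"dz":-0.013},{"rz":-7,"dz":-0.013},{"rz":-7,"dz":-0.013},{"rz":-7,"dz":-0.013},{"rz":-7,"dz":-0.013},{"rz":-7,"dz":-0.013}]' && python3 -m pendant '[{"dx":0.035,"dy":0.0225},{"dx":0.035,"dy":0.0225},{"dx":0.035,"dy":0.0225},{"dx":0.035,"dy":0.0225},{"dx":0.035,"dy":0.0225},{"dx":0.035,"dy":0.0225},{"dx":0.035,"dy":0.0225},{"dx":0.035,"dy":0.0225},{"dx":0.035,"dy":0.0225},{"dx":0.035,"dy":0.0225},{"dx":0.035,"dy":0.0225},{}]' && python3 -m pendant '[{},{}]'
python3 - <<'E'
from h import *
W=cam("wrist");cv2.imwrite("pics/w1.png",W["frame"][:,:,::-1])
s=manip.get_state();print(s["clock"],s["position"],quat(s["ee_rot"]).as_matrix().round(3))
E
```

```text
0.45 [ 0.23697497 -0.52388907  0.23123581] [[ 0.911  0.412 -0.   ]
 [ 0.412 -0.911  0.   ]
 [ 0.    -0.    -1.   ]]invalid input
```

View pics/w1.png

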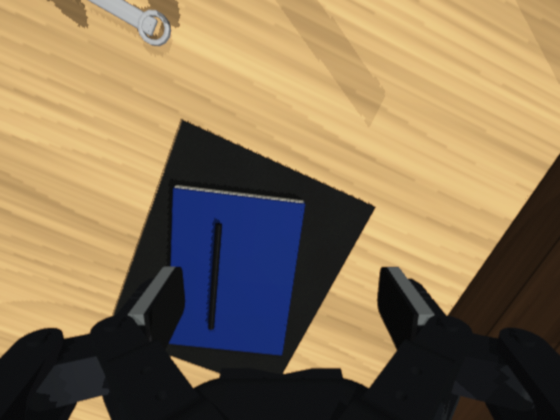

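The picture shows only the blue book below the gripper: the arm has not moved because the call was rejected. I'll give every key in each row.

```bash
python3 -m pendant '[{"dx":0,"dy":0,"dz":-0.013,"rx":0,"ry":0,"rz":-7,"hand":0.085},{"dx":0,"dy":0,"dz":-0.013,"rx":0,"ry":0,"rz":-7,"hand":0.085},{"dx":0,"dy":0,"dz":-0.013,"rx":0,"ry":0,"rz":-7,"hand":0.085},{"dx":0,"dy":0,"dz":-0.013,"rx":0,"ry":0,"rz":-7,"hand":0.085},{"dx":0,"dy":0,"dz":-0.013,"rx":0,"ry":0,"rz":-7,"hand":0.085},{"dx":0,"dy":0,"dz":-0.013,"rx":0,"ry":0,"rz":-7,"hand":0.085},{"dx":0,"dy":0,"dz":-0.013,"rx":0,"ry":0,"rz":-7,"hand":0.085},{"dx":0,"dy":0,"dz":-0.013,"rx":0,"ry":0,"rz":-7,"hand":0.085},{"dx":0,"dy":0,"dz":-0.013,"rx":0,"ry":0,"rz":-7,"hand":0.085},{"dx":0,"dy":0,"dz":-0.013,"rx":0,"ry":0,"rz":-7,"hand":0.085}]'
```

```text
clock: 1.28
position: [0.237, -0.5238, 0.362]
ee_rot: [0.0, 0.678, 0.735, -0.0]
contact_force: [0.0, -0.5, 0.4]
width: 0.085
gripper_force: 0.0
```

```bash
python3 -m pendant '[{"dx":0.035,"dy":0.0225},{"dx":0.035,"dy":0.0225},{"dx":0.035,"dy":0.0225},{"dx":0.035,"dy":0.0225},{"dx":0.035,"dy":0.0225},{"dx":0.035,"dy":0.0225},{"dx":0.035,"dy":0.0225},{"dx":0.035,"dy":0.0225},{"dx":0.035,"dy":0.0225},{"dx":0.035,"dy":0.0225},{"dx":0.035,"dy":0.0225},{"dx":0,"hand":0.085}]'
python3 - <<'E'
from h import *
W=cam("wrist");cv2.imwrite("pics/w2.png",W["frame"][:,:,::-1])
s=manip.get_state();print(s["clock"],s["position"],quat(s["ee_rot"]).as_matrix().round(3))
E
```

```text
1.3333 [ 0.23729632 -0.52493403  0.36485025] [[-0.085  0.996  0.002]
 [ 0.996  0.085 -0.005]
 [-0.005  0.001 -1.   ]]invalid input
```

View pics/w2.png

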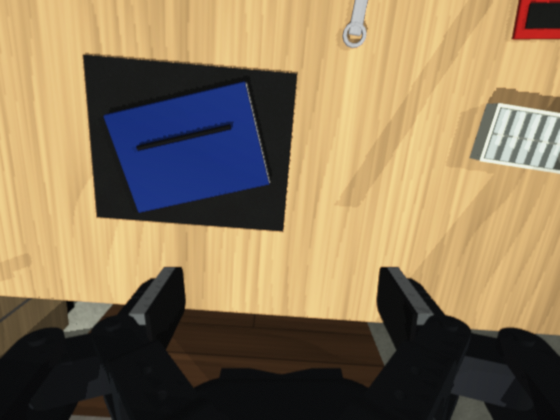

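That call was rejected too, so every key really is required. The picture shows the tool now turned as wanted, with the tray and the jack's end at the upper right.

```bash
python3 -m pendant '[{"dx":0.035,"dy":0.0225,"dz":0,"rx":0,"ry":0,"rz":0,"hand":0.085},{"dx":0.035,"dy":0.0225,"dz":0,"rx":0,"ry":0,"rz":0,"hand":0.085},{"dx":0.035,"dy":0.0225,"dz":0,"rx":0,"ry":0,"rz":0,"hand":0.085},{"dx":0.035,"dy":0.0225,"dz":0,"rx":0,"ry":0,"rz":0,"hand":0.085},{"dx":0.035,"dy":0.0225,"dz":0,"rx":0,"ry":0,"rz":0,"hand":0.085},{"dx":0.035,"dy":0.0225,"dz":0,"rx":0,"ry":0,"rz":0,"hand":0.085},{"dx":0.035,"dy":0.0225,"dz":0,"rx":0,"ry":0,"rz":0,"hand":0.085},{"dx":0.035,"dy":0.0225,"dz":0,"rx":0,"ry":0,"rz":0,"hand":0.085},{"dx":0.035,"dy":0.0225,"dz":0,"rx":0,"ry":0,"rz":0,"hand":0.085},{"dx":0.035,"dy":0.0225,"dz":0,"rx":0,"ry":0,"rz":0,"hand":0.085},{"dx":0.035,"dy":0.0225,"dz":0,"rx":0,"ry":0,"rz":0,"hand":0.085},{"dx":0,"dy":0,"dz":0,"rx":0,"ry":0,"rz":0,"hand":0.085}]' && python3 - <<'E'
from h import *
import pickle
W=cam("wrist");cv2.imwrite("pics/w3.png",W["frame"][:,:,::-1])
pickle.dump(W,open("w3.pkl","wb"))
s=manip.get_state();print(s["clock"],s["position"],np.abs(s["qd"]).max())
E
```

```text
clock: 2.33
position: [0.4572, -0.1144, 0.361]
ee_rot: [-0.001, 0.677, 0.736, 0.003]
contact_force: [0.3, -0.7, -0.5]
width: 0.0851
gripper_force: 0.0
2.3833 [ 0.45573127 -0.11776381  0.36091671] 0.07823483844618956
```

View pics/w3.png

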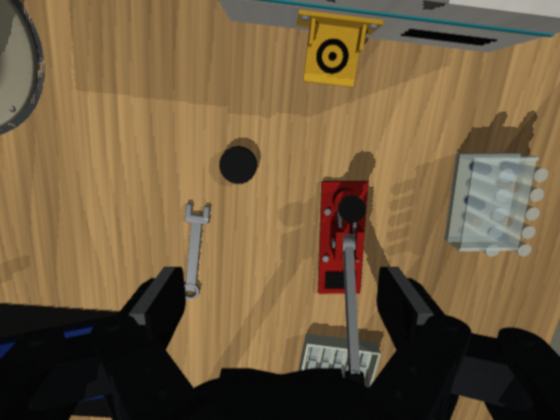

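The wrist view shows the ring at (332,56), the saddle at (352,208) and the base plate corners at (321,182), (368,181), (363,293) and (319,292). The bracket's outer edge runs from (305,82) to (355,86).

```bash
python3 - <<'E'
from h import *
import pickle
np.set_printoptions(precision=4,suppress=True)
W=pickle.load(open("w3.pkl","rb"));T=cam("top")
print("mark",plane(W,(332,56),.084),plane(T,(262,226.5),.084),tri([ray(W,(332,56)),ray(T,(262,226.5))]))
print("saddle",plane(W,(352,208),.068),plane(T,(327.3,209.5),.068),tri([ray(W,(352,208)),ray(T,(327.3,209.5))]))
a=plane(W,(305,82),.084);b=plane(W,(355,86),.084);d=b-a;print("bracket edge",a,b,np.linalg.norm(d),"yaw",np.degrees(np.arctan2(d[1],d[0])))
bl=blobs(W,(0,120,60),(8,255,255),(300,165,385,310),100)
print(bl[0][0])
B=np.array([plane(W,c,.008) for c in [(321,182),(368,181),(363,293),(319,292)]]);print(B,B.mean(0))
for i,j in((3,0),(2,1)):
    d=B[j]-B[i];print(np.linalg.norm(d),np.degrees(np.arctan2(d[1],d[0])))
g=blobs(W,(20,120,100),(35,255,255),(295,5,385,95),50)[0];print(g[0],cv2.boundingRect(g[1]))
# grey line of the machine's lower side: teal stripe
t=[c for a,c in blobs(W,(80,100,60),(100,255,200),None,20)];p=np.vstack(t)[:,0]
v=cv2.fitLine(p[p[:,1]<50].astype(np.float32),cv2.DIST_HUBER,0,.01,.01).ravel();print(v)
for z in(.15,):
    a=plane(W,v[2:]-100*v[:2],z);b=plane(W,v[2:]+100*v[:2],z);d=(b-a)*np.sign((b-a)[0]);print("stripe yaw",np.degrees(np.arctan2(d[1],d[0])))
E
```

```text
mark [0.5068 0.0247 0.084 ] [0.5052 0.0231 0.084 ] (array([0.5048, 0.0232, 0.0915]), [np.float64(0.0010607945524665676), np.float64(0.0010607945524666634)])
saddle [ 0.5605 -0.1604  0.068 ] [ 0.5583 -0.1654  0.068 ] (array([ 0.5661, -0.1686,  0.0393]), [np.float64(0.001539767823894486), np.float64(0.0015397678238946758)])
bracket edge [ 0.4785 -0.006   0.084 ] [ 0.5383 -0.0055  0.084 ] 0.059785891274906126 yaw 0.427826610196853
2288.0
[[ 0.5225 -0.1398  0.008 ]
 [ 0.5937 -0.1325  0.008 ]
 [ 0.6156 -0.3242  0.008 ]
 [ 0.5412 -0.3283  0.008 ]] [ 0.5683 -0.2312  0.008 ]
0.1893751595092848 95.67129252401297
0.1930038029163309 96.51736308295484
3952.0 (297, 10, 87, 77)
[  0.9928   0.1199 417.6     18.5   ]
stripe yaw -1.320498613795867
```

```bash
python3 -m pendant '[{"dx":0.0385,"dy":0.008,"dz":0.004,"rx":0,"ry":0,"rz":0,"hand":0},{"dx":0.0385,"dy":0.008,"dz":0.004,"rx":0,"ry":0,"rz":0,"hand":0},{"dx":0.0385,"dy":0.008,"dz":0.004,"rx":0,"ry":0,"rz":0,"hand":0},{"dx":0.0385,"dy":0.008,"dz":0.004,"rx":0,"ry":0,"rz":0,"hand":0},{"dx":0.0385,"dy":0.008,"dz":0.004,"rx":0,"ry":0,"rz":0,"hand":0},{"dx":0.0385,"dy":0.008,"dz":0.004,"rx":0,"ry":0,"rz":0,"hand":0},{"dx":0.0385,"dy":0.008,"dz":0.004,"rx":0,"ry":0,"rz":0,"hand":0},{"dx":0.0385,"dy":0.008,"dz":0.004,"rx":0,"ry":0,"rz":0,"hand":0},{"dx":0.0385,"dy":0.008,"dz":0.004,"rx":0,"ry":0,"rz":0,"hand":0},{"dx":0.0385,"dy":0.008,"dz":0.004,"rx":0,"ry":0,"rz":0,"hand":0},{"dx":0.0385,"dy":0.008,"dz":0.004,"rx":0,"ry":0,"rz":0,"hand":0},{"dx":0,"dy":0,"dz":0,"rx":0,"ry":0,"rz":0,"hand":0}]' 20 && python3 -m pendant '[{"dx":0,"dy":0,"dz":0,"rx":0,"ry":0,"rz":0,"hand":0},{"dx":0,"dy":0,"dz":0,"rx":0,"ry":0,"rz":0,"hand":0}]'
```

```text
clock: 3.43
position: [0.5114, 0.3121, 0.3149]
ee_rot: [-0.002, 0.679, 0.734, 0.0]
contact_force: [1.6, -0.9, 0.2]
width: 0.0001
gripper_force: 0.0
clock: 3.6
position: [0.5109, 0.3057, 0.3168]
ee_rot: [0.0, 0.681, 0.733, -0.001]
contact_force: [0.1, 0.4, 0.2]
width: -0.0003
gripper_force: 0.0
```

```bash
python3 -m pendant '[{"dx":0.01,"dy":0,"dz":0.03,"rx":0,"ry":0,"rz":0,"hand":0},{"dx":0,"dy":0,"dz":0.035,"rx":0,"ry":0,"rz":0,"hand":0},{"dx":0,"dy":0,"dz":0.028,"rx":0,"ry":0,"rz":0,"hand":0},{"dx":0,"dy":0,"dz":0.02,"rx":0,"ry":0,"rz":0,"hand":0},{"dx":0,"dy":0,"dz":0,"rx":0,"ry":0,"rz":0,"hand":0},{"dx":0,"dy":0,"dz":0,"rx":0,"ry":0,"rz":0,"hand":0}]' && python3 - <<'E'
from h import *
s=manip.get_state();print(s["position"],s["contact_force"],quat(s["ee_rot"]).as_matrix().round(3))
E
```

```text
clock: 4.1
position: [0.5098, 0.3153, 0.2042]
ee_rot: [0.0, 0.681, 0.732, -0.001]
contact_force: [0.0, -0.9, 0.4]
width: -0.0002
gripper_force: 0.0
[0.50975435 0.31534416 0.20423014] [ 0.0454292  -0.94292675  0.43971709] [[-0.073  0.997 -0.001]
 [ 0.997  0.073 -0.001]
 [-0.001 -0.001 -1.   ]]
```

```bash
python3 -m pendant '[{"dx":-0.015,"dy":0,"dz":0,"rx":0,"ry":0,"rz":0,"hand":0},{"dx":-0.012,"dy":0,"dz":0,"rx":0,"ry":0,"rz":0,"hand":0},{"dx":-0.01,"dy":0,"dz":0,"rx":0,"ry":0,"rz":0,"hand":0},{"dx":-0.01,"dy":0,"dz":0,"rx":0,"ry":0,"rz":0,"hand":0},{"dx":-0.01,"dy":0,"dz":0,"rx":0,"ry":0,"rz":0,"hand":0},{"dx":-0.01,"dy":0,"dz":0,"rx":0,"ry":0,"rz":0,"hand":0},{"dx":-0.01,"dy":0,"dz":0,"rx":0,"ry":0,"rz":0,"hand":0},{"dx":-0.01,"dy":0,"dz":0,"rx":0,"ry":0,"rz":0,"hand":0},{"dx":-0.01,"dy":0,"dz":0,"rx":0,"ry":0,"rz":0,"hand":0},{"dx":0,"dy":0,"dz":0,"rx":0,"ry":0,"rz":0,"hand":0}]' && python3 -m pendant '[{"dx":-0.004,"dy":0,"dz":0,"rx":0,"ry":0,"rz":0,"hand":0},{"dx":-0.004,"dy":0,"dz":0,"rx":0,"ry":0,"rz":0,"hand":0},{"dx":0,"dy":0,"dz":0,"rx":0,"ry":0,"rz":0,"hand":0}]' && python3 - <<'E'
from h import *
im=manip.get_image("top");cv2.imwrite("pics/t2.png",im["frame"][:,:,::-1])
T=cam("top")
for a,c in blobs(T,(80,120,60),(100,255,255),(130,185,240,250),60): print(a,cv2.boundingRect(c))
E
```

```text
clock: 4.93
position: [0.5171, 0.2185, 0.2041]
ee_rot: [0.001, 0.68, 0.733, -0.001]
contact_force: [-0.3, -0.1, -0.3]
width: -0.0002
gripper_force: 0.0
clock: 5.18
position: [0.5176, 0.2123, 0.2041]
ee_rot: [0.0, 0.68, 0.733, -0.0]
contact_force: [-0.1, 0.5, -0.5]
width: -0.0001
gripper_force: 0.0
1176.5 (183, 194, 37, 49)
```

```bash
for i in 1; do python3 -m pendant '[{"dx":-0.003,"dy":0,"dz":0,"rx":0,"ry":0,"rz":0,"hand":0},{"dx":-0.003,"dy":0,"dz":0,"rx":0,"ry":0,"rz":0,"hand":0},{"dx":0,"dy":0,"dz":0,"rx":0,"ry":0,"rz":0,"hand":0}]'; python3 -m pendant '[{"dx":-0.002,"dy":0,"dz":0,"rx":0,"ry":0,"rz":0,"hand":0},{"dx":-0.002,"dy":0,"dz":0,"rx":0,"ry":0,"rz":0,"hand":0},{"dx":0,"dy":0,"dz":0,"rx":0,"ry":0,"rz":0,"hand":0}]';  done; python3 -c "
from h import *
T=cam('top')
for a,c in blobs(T,(80,120,60),(100,255,255),(130,185,240,250),60): print(a,cv2.boundingRect(c))"
```

```text
clock: 5.53
position: [0.5178, 0.2067, 0.2042]
ee_rot: [-0.0, 0.68, 0.733, -0.0]
contact_force: [1.5, 1.2, -0.7]
width: 0.0001
gripper_force: 0.3
clock: 5.78
position: [0.5182, 0.2026, 0.2042]
ee_rot: [0.0, 0.68, 0.733, -0.0]
contact_force: [0.2, 0.4, 0.2]
width: 0.0001
gripper_force: 0.4
1141.0 (187, 194, 37, 49)
```

```bash
python3 -m pendant '[{"dx":-0.002,"dy":0,"dz":0,"rx":0,"ry":0,"rz":0,"hand":0},{"dx":-0.002,"dy":0,"dz":0,"rx":0,"ry":0,"rz":0,"hand":0},{"dx":0,"dy":0,"dz":0,"rx":0,"ry":0,"rz":0,"hand":0}]'; python3 -m pendant '[{"dx":-0.002,"dy":0,"dz":0,"rx":0,"ry":0,"rz":0,"hand":0},{"dx":0,"dy":0,"dz":0,"rx":0,"ry":0,"rz":0,"hand":0}]';python3 -m pendant '[{"dx":-0.002,"dy":0,"dz":0,"rx":0,"ry":0,"rz":0,"hand":0},{"dx":0,"dy":0,"dz":0,"rx":0,"ry":0,"rz":0,"hand":0}]';  python3 -c "
from h import *
T=cam('top');cv2.imwrite('pics/t3.png',cv2.resize(T['frame'][120:290,90:300,::-1],None,fx=3,fy=3))
for a,c in blobs(T,(80,120,60),(100,255,255),(130,185,240,250),60): print(a,cv2.boundingRect(c))"
```

```text
clock: 6.08
position: [0.5186, 0.1986, 0.2043]
ee_rot: [0.0, 0.68, 0.733, -0.0]
contact_force: [-0.6, 0.2, -0.0]
width: 0.0001
gripper_force: 0.3
clock: 6.25
position: [0.5187, 0.1981, 0.2043]
ee_rot: [-0.001, 0.68, 0.733, 0.001]
contact_force: [-1.2, 4.4, 1.1]
width: -0.0003
gripper_force: 2.3
clock: 6.42
position: [0.5187, 0.1981, 0.2044]
ee_rot: [-0.002, 0.68, 0.733, 0.002]
contact_force: [-1.7, 9.5, -0.5]
width: -0.0
gripper_force: 4.5
1117.5 (190, 194, 35, 49)
```

```bash
python3 -m pendant '[{"dx":0.006,"dy":0,"dz":0,"rx":0,"ry":0,"rz":0,"hand":0},{"dx":0.004,"dy":0,"dz":-0.03,"rx":0,"ry":0,"rz":0,"hand":0},{"dx":0,"dy":0,"dz":-0.03,"rx":0,"ry":0,"rz":0,"hand":0.085},{"dx":-0.04,"dy":0.001,"dz":-0.01,"rx":0,"ry":0,"rz":0,"hand":0.085},{"dx":-0.04,"dy":0.001,"dz":0,"rx":0,"ry":0,"rz":0,"hand":0.085},{"dx":-0.04,"dy":0.001,"dz":0,"rx":0,"ry":0,"rz":0,"hand":0.085},{"dx":-0.04,"dy":0.001,"dz":0,"rx":0,"ry":0,"rz":0,"hand":0.085},{"dx":-0.04,"dy":0.001,"dz":0,"rx":0,"ry":0,"rz":0,"hand":0.085},{"dx":-0.04,"dy":0.002,"dz":0,"rx":0,"ry":0,"rz":0,"hand":0.085},{"dx":-0.04,"dy":0.002,"dz":0,"rx":0,"ry":0,"rz":0,"hand":0.085},{"dx":-0.04,"dy":0.002,"dz":0,"rx":0,"ry":0,"rz":0,"hand":0.085},{"dx":-0.04,"dy":0.002,"dz":0,"rx":0,"ry":0,"rz":0,"hand":0.085}]' && python3 -m pendant '[{"dx":-0.03,"dy":0,"dz":0,"rx":0,"ry":0,"rz":0,"hand":0.085},{"dx":-0.03,"dy":0,"dz":0,"rx":0,"ry":0,"rz":0,"hand":0.085},{"dx":-0.01,"dy":0,"dz":0,"rx":0,"ry":0,"rz":0,"hand":0.085},{"dx":0,"dy":0,"dz":0,"rx":0,"ry":0,"rz":0,"hand":0.085},{"dx":0,"dy":0,"dz":0,"rx":0,"ry":0,"rz":0,"hand":0.085},{"dx":0,"dy":0,"dz":0,"rx":0,"ry":0,"rz":0,"hand":0.085}]' && python3 - <<'E'
from h import *
import pickle
W=cam("wrist");cv2.imwrite("pics/w4.png",W["frame"][:,:,::-1]);pickle.dump(W,open("w4.pkl","wb"))
T=cam("top")
for a,c in blobs(T,(80,120,60),(100,255,255),(130,185,240,250),60): print(a,cv2.boundingRect(c))
E
```

```text
clock: 7.47
position: [0.5582, -0.1559, 0.2745]
ee_rot: [0.001, 0.68, 0.733, -0.001]
contact_force: [1.2, -0.1, 1.0]
width: 0.0852
gripper_force: 0.0
clock: 7.97
position: [0.5634, -0.2216, 0.2744]
ee_rot: [-0.0, 0.68, 0.734, 0.0]
contact_force: [-0.1, 1.0, 0.3]
width: 0.0851
gripper_force: 0.0
1608.5 (174, 194, 51, 49)
```

View pics/w4.png

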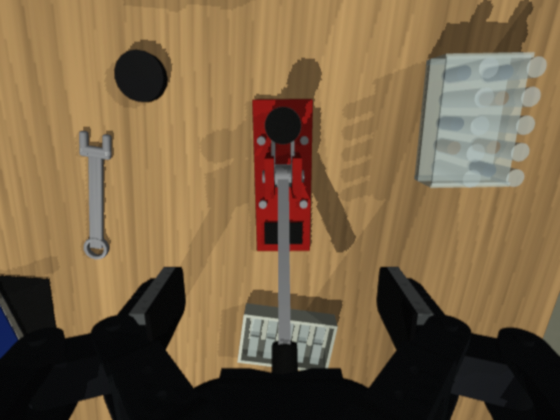

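The jack lies nearly straight under the tool: saddle at (283,125), base corners (253,99), (312,99), (309,250), (258,250), and the tower's pivot at about (283,173).

```bash
python3 - <<'E'
from h import *
import pickle
np.set_printoptions(precision=4,suppress=True)
W=pickle.load(open("w4.pkl","rb"));V=pickle.load(open("w3.pkl","rb"));T=cam("top")
sad=plane(W,(283,125),.068);print("saddle",sad,tri([ray(W,(283,125)),ray(T,(327.3,209.5))]),tri([ray(W,(283,125)),ray(V,(352,208))]))
B=np.array([plane(W,c,.008) for c in [(253,99),(312,99),(309,250),(258,250)]]);print(B,B.mean(0))
d=(B[0]+B[1]-B[2]-B[3])/2;L=np.linalg.norm(d);u=d/L;print("len",L,"yaw",np.degrees(np.arctan2(u[1],u[0])),"saddle-from-base",B[:,:2].mean(0)+u[:2]*.0695)
tw=sad-u*.056;print("tower",tw)
s=manip.get_state();M=quat(s["ee_rot"]).as_matrix();print(s["position"]); 
t=tw.copy();t[2]=.026;print("move tool",M.T@(t-s["position"]))
print("tower tri",tri([ray(W,(283,173)),ray(V,(350,240))]))
E
```

```text
saddle [ 0.5618 -0.1625  0.068 ] (array([ 0.5612, -0.1648,  0.0574]), [np.float64(0.0019129842022927992), np.float64(0.0019129842022928127)]) (array([ 0.5621, -0.1626,  0.0608]), [np.float64(0.00032381700904602663), np.float64(0.0003238170090461956)])
[[ 0.5251 -0.1385  0.008 ]
 [ 0.5939 -0.1333  0.008 ]
 [ 0.6098 -0.3246  0.008 ]
 [ 0.5417 -0.3298  0.008 ]] [ 0.5676 -0.2316  0.008 ]
len 0.1920071731186204 yaw 94.85134003002544 saddle-from-base [ 0.5617 -0.1623]
tower [ 0.5665 -0.2183  0.068 ]
[ 0.5636 -0.2213  0.2746]
move tool [0.0027 0.003  0.2486]
tower tri (array([ 0.5667, -0.2131,  0.056 ]), [np.float64(0.0013611621593808557), np.float64(0.0013611621593808158)])
```

```bash
python3 -m pendant '[{"dx":0.003,"dy":0.003,"dz":0.035,"rx":0,"ry":0,"rz":0,"hand":0.085},{"dx":0,"dy":0,"dz":0.04,"rx":0,"ry":0,"rz":0,"hand":0.085},{"dx":0,"dy":0,"dz":0.04,"rx":0,"ry":0,"rz":0,"hand":0.085},{"dx":0,"dy":0,"dz":0.04,"rx":0,"ry":0,"rz":0,"hand":0.085},{"dx":0,"dy":0,"dz":0.035,"rx":0,"ry":0,"rz":-0.6,"hand":0.085},{"dx":0,"dy":0,"dz":0.026,"rx":0,"ry":0,"rz":0,"hand":0.085},{"dx":0,"dy":0,"dz":0.02,"rx":0,"ry":0,"rz":0,"hand":0.085},{"dx":0,"dy":0,"dz":0.01,"rx":0,"ry":0,"rz":0,"hand":0.085},{"dx":0,"dy":0,"dz":0,"rx":0,"ry":0,"rz":0,"hand":0.085},{"dx":0,"dy":0,"dz":0,"rx":0,"ry":0,"rz":0,"hand":0.085}]' && python3 -m pendant '[{"dx":0,"dy":0,"dz":0,"rx":0,"ry":0,"rz":0,"hand":0},{"dx":0,"dy":0,"dz":0,"rx":0,"ry":0,"rz":0,"hand":0},{"dx":0,"dy":0,"dz":0,"rx":0,"ry":0,"rz":0,"hand":0},{"dx":0,"dy":0,"dz":0,"rx":0,"ry":0,"rz":0,"hand":0},{"dx":0,"dy":0,"dz":0,"rx":0,"ry":0,"rz":0,"hand":0},{"dx":0,"dy":0,"dz":0,"rx":0,"ry":0,"rz":0,"hand":0},{"dx":0,"dy":0,"dz":0,"rx":0,"ry":0,"rz":0,"hand":0}]' 40
```

```text
clock: 8.95
position: [0.5669, -0.2193, 0.0288]
ee_rot: [0.0, 0.676, 0.737, 0.0]
contact_force: [0.3, -0.9, -0.4]
width: 0.0849
gripper_force: 0.0
clock: 9.53
position: [0.5664, -0.22, 0.0297]
ee_rot: [0.001, 0.676, 0.737, -0.0]
contact_force: [-2.5, 0.3, 6.1]
width: 0.0395
gripper_force: 43.7
```

```bash
python3 -m pendant '[{"dx":0,"dy":0,"dz":-0.002,"rx":0,"ry":0,"rz":0,"hand":0},{"dx":0,"dy":0,"dz":-0.002,"rx":0,"ry":0,"rz":0,"hand":0},{"dx":0.01,"dy":-0.004,"dz":0,"rx":0,"ry":0,"rz":0,"hand":0},{"dx":0.02,"dy":-0.006,"dz":0,"rx":0,"ry":0,"rz":0,"hand":0},{"dx":0.02,"dy":-0.006,"dz":0,"rx":0,"ry":0,"rz":0,"hand":0},{"dx":0.02,"dy":-0.006,"dz":0,"rx":0,"ry":0,"rz":0,"hand":0},{"dx":0.02,"dy":-0.006,"dz":0,"rx":0,"ry":0,"rz":0,"hand":0},{"dx":0.01,"dy":-0.004,"dz":0,"rx":0,"ry":0,"rz":0,"hand":0},{"dx":0,"dy":0,"dz":0,"rx":0,"ry":0,"rz":0,"hand":0},{"dx":0,"dy":0,"dz":0,"rx":0,"ry":0,"rz":0,"hand":0}]' && python3 - <<'E'
from h import *
import pickle
s=manip.get_state();print(s["position"],s["contact_force"])
W=cam("wrist");pickle.dump(W,open("w5.pkl","wb"));T=cam("top")
c=[cv2.resize(im["frame"][r,:,::-1],(560,300),interpolation=cv2.INTER_CUBIC) for im,r in((W,slice(0,300)),)]
t=cv2.resize(T["frame"][170:270,220:407,::-1],(560,300),interpolation=cv2.INTER_CUBIC)
cv2.imwrite("pics/c5.png",np.vstack(c+[t]))
E
```

```text
clock: 10.37
position: [0.5253, -0.1221, 0.0319]
ee_rot: [-0.0, 0.675, 0.737, -0.0]
contact_force: [0.9, -0.3, -8.6]
width: 0.0395
gripper_force: 42.0
[ 0.52533205 -0.1220837   0.03194001] [ 0.89647211 -0.25281821 -8.55557039]
```

View pics/c5.png

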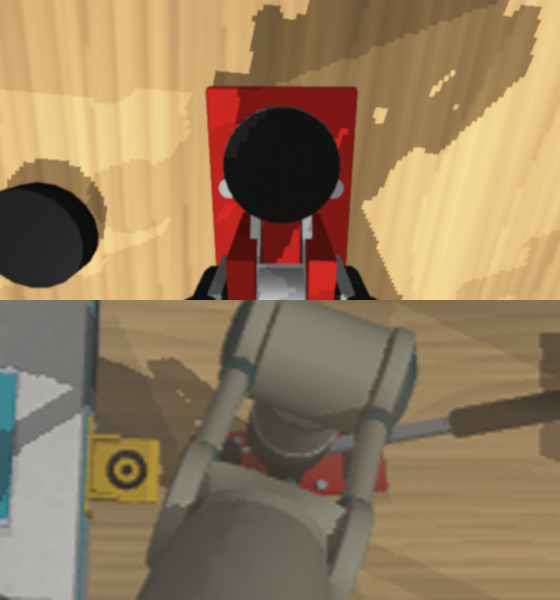

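The jack hangs level in the grip, with its saddle at wrist pixel (282,165). The bracket ring is clear in the top crop at (126,469).

```bash
python3 - <<'E'
from h import *
import pickle
np.set_printoptions(precision=4,suppress=True)
W=pickle.load(open("w5.pkl","rb"));s=manip.get_state();M=quat(s["ee_rot"]).as_matrix()
bl=blobs(W,(0,0,0),(179,255,45),(215,95,350,228),2000)[0]
(c,r)=cv2.minEnclosingCircle(bl[1]);print(c,r)
for z in(.0705,): 
    p=plane(W,c,z);print("saddle",p,"tool",M.T@(p-s["position"]), "size",2*r*(np.linalg.norm(p-W["p"]))/W["fx"])
T=cam("top")
m=np.array([plane(T,(x/560*187+220,(y-300)/3+170),.084) for x,y in((126,469),)])[0];print("mark",m)
print("go",M.T@(np.array([.5056,.0237,0])-p))
E
```

```text
(281.2404479980469, 164.79122924804688) 57.996055603027344
saddle [ 0.5208 -0.064   0.0705] tool [ 0.0598 -0.0008 -0.0382] size 0.03660921393021871
mark [0.5056 0.0229 0.084 ]
go [ 0.0887 -0.0077  0.0704]
```

```bash
python3 -m pendant '[{"dx":0.01,"dy":-0.002,"dz":0,"rx":0,"ry":0,"rz":0,"hand":0},{"dx":0.016,"dy":-0.002,"dz":0,"rx":0,"ry":0,"rz":0,"hand":0},{"dx":0.016,"dy":-0.002,"dz":0,"rx":0,"ry":0,"rz":0,"hand":0},{"dx":0.016,"dy":-0.002,"dz":0,"rx":0,"ry":0,"rz":0,"hand":0},{"dx":0.016,"dy":0,"dz":0,"rx":0,"ry":0,"rz":0,"hand":0},{"dx":0.01,"dy":0,"dz":0,"rx":0,"ry":0,"rz":0,"hand":0},{"dx":0.005,"dy":0,"dz":0,"rx":0,"ry":0,"rz":0,"hand":0},{"dx":0,"dy":0,"dz":0,"rx":0,"ry":0,"rz":0,"hand":0},{"dx":0,"dy":0,"dz":0,"rx":0,"ry":0,"rz":0,"hand":0},{"dx":0,"dy":0,"dz":0,"rx":0,"ry":0,"rz":0,"hand":0}]' && python3 - <<'E'
from h import *
import pickle
s=manip.get_state()
W=cam("wrist");pickle.dump((W,s),open("w6.pkl","wb"))
cv2.imwrite("pics/c6.png",W["frame"][:,:,::-1])
E
```

```text
clock: 11.35
position: [0.5109, -0.0356, 0.0324]
ee_rot: [0.001, 0.676, 0.737, 0.0]
contact_force: [0.2, 0.5, -7.8]
width: 0.0395
gripper_force: 42.1
```

View pics/c6.png

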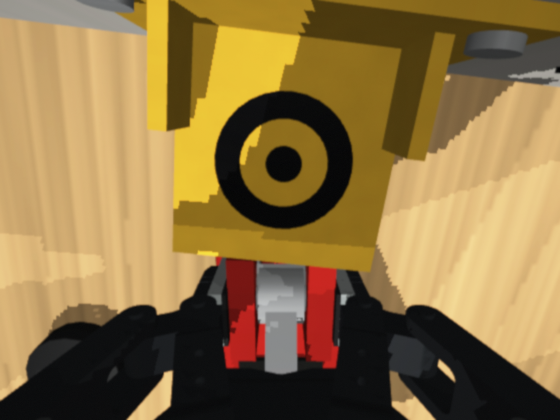

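The dot shows at (284,163), with the jack's cheeks held in the fingers below it.

```bash
python3 - <<'E'
from h import *
import pickle
np.set_printoptions(precision=4,suppress=True)
W,s=pickle.load(open("w6.pkl","rb"));M=quat(s["ee_rot"]).as_matrix()
p=plane(W,(284,163.5),.084);print(p,"mark in tool",M.T@(p-s["position"]),s["position"])
E
```

```text
[0.5069 0.0252 0.084 ] mark in tool [ 0.0608  0.0013 -0.0517] [ 0.5109 -0.0356  0.0324]
```

```bash
python3 -m pendant '[{"dx":0.001,"dy":0.002,"dz":0,"rx":0,"ry":0,"rz":0,"hand":0},{"dx":0,"dy":0,"dz":0.0015,"rx":0,"ry":0,"rz":0,"hand":0},{"dx":0,"dy":0,"dz":0.0012,"rx":0,"ry":0,"rz":0,"hand":0},{"dx":0,"dy":0,"dz":0,"rx":0,"ry":0,"rz":0,"hand":0}]'; python3 -m pendant '[{"dx":0,"dy":0,"dz":0,"rx":0,"ry":0,"rz":0,"hand":0.05},{"dx":0,"dy":0,"dz":0,"rx":0,"ry":0,"rz":0,"hand":0.085},{"dx":0,"dy":0,"dz":0,"rx":0,"ry":0,"rz":0,"hand":0.085},{"dx":0,"dy":0,"dz":0,"rx":0,"ry":0,"rz":0,"hand":0.085},{"dx":0,"dy":0,"dz":0,"rx":0,"ry":0,"rz":0,"hand":0.085},{"dx":0,"dy":0,"dz":0,"rx":0,"ry":0,"rz":0,"hand":0.085},{"dx":0,"dy":0,"dz":0,"rx":0,"ry":0,"rz":0,"hand":0.085}]'
```

```text
clock: 11.73
position: [0.5127, -0.034, 0.0298]
ee_rot: [0.001, 0.676, 0.737, 0.0]
contact_force: [0.6, -0.6, -5.9]
width: 0.0394
gripper_force: 42.3
clock: 12.32
position: [0.5123, -0.0336, 0.0297]
ee_rot: [0.0, 0.676, 0.737, 0.0]
contact_force: [-0.2, -0.4, 0.5]
width: 0.0852
gripper_force: 0.0
```

```bash
python3 -m pendant '[{"dx":0,"dy":0,"dz":-0.03,"rx":0,"ry":0,"rz":0,"hand":0.085},{"dx":0,"dy":0,"dz":-0.04,"rx":0,"ry":0,"rz":0,"hand":0.085},{"dx":0,"dy":0,"dz":-0.04,"rx":0,"ry":0,"rz":0,"hand":0.085},{"dx":-0.005,"dy":0,"dz":-0.04,"rx":0,"ry":0,"rz":0,"hand":0.085},{"dx":-0.02,"dy":0,"dz":-0.035,"rx":0,"ry":0,"rz":0,"hand":0.085},{"dx":-0.03,"dy":0,"dz":-0.025,"rx":0,"ry":0,"rz":0,"hand":0.085},{"dx":-0.04,"dy":0,"dz":-0.01,"rx":0,"ry":0,"rz":0,"hand":0.085},{"dx":-0.04,"dy":0,"dz":0,"rx":0,"ry":0,"rz":0,"hand":0.085},{"dx":-0.036,"dy":0,"dz":0,"rx":0,"ry":0,"rz":0,"hand":0.085},{"dx":-0.03,"dy":0,"dz":0,"rx":0,"ry":0,"rz":0,"hand":0.085},{"dx":0,"dy":0,"dz":0,"rx":0,"ry":0,"rz":0,"hand":0.085},{"dx":0,"dy":0,"dz":0,"rx":0,"ry":0,"rz":0,"hand":0.085}]' && python3 - <<'E'
from h import *
import pickle
s=manip.get_state();W=cam("wrist");T=cam("top");S=cam("side");pickle.dump((W,s,T,S),open("w7.pkl","wb"))
print(s["position"])
k=lambda im,x,y,w,h:cv2.resize(im["frame"][y:y+h,x:x+w,::-1],None,fx=2,fy=2,interpolation=cv2.INTER_CUBIC)
cv2.imwrite("pics/c7.png",np.vstack([np.hstack([cv2.resize(W["frame"][:,:,::-1],(400,300)),k(T,235,170,200,150)]),np.hstack([k(S,200,90,200,150),np.zeros((300,400,3),np.uint8)])]))
E
```

```text
clock: 13.32
position: [0.5292, -0.2352, 0.249]
ee_rot: [-0.001, 0.677, 0.736, -0.0]
contact_force: [0.1, 0.4, 0.6]
width: 0.0851
gripper_force: 0.0
[ 0.52921236 -0.23520628  0.24897585]
```

View pics/c7.png

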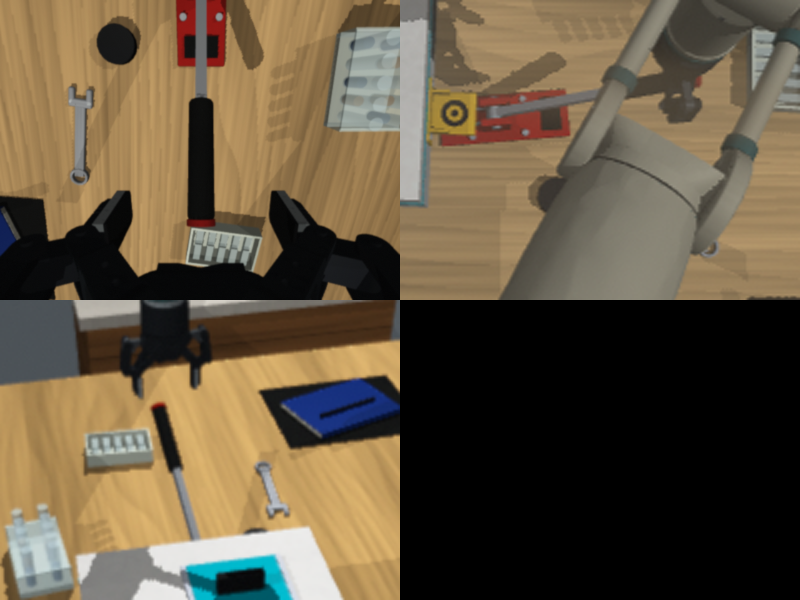

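The grip runs in the wrist view from (281,136) to (281,311), centred between the fingers. In the side view it runs from (287,175) to its end at (280,143), and the cover is still shut.

```bash
python3 - <<'E'
from h import *
import pickle
np.set_printoptions(precision=4,suppress=True)
W,s,T,S=pickle.load(open("w7.pkl","rb"));M=quat(s["ee_rot"]).as_matrix()
a=tri([ray(W,(281.5,136)),ray(S,(287,175))]);b=tri([ray(W,(281.5,315)),ray(S,(280,143))])
print(a,b);g=(a[0]+b[0])/2
ax=M[:,0]
print("mid",g,"rel tool",M.T@(g-s["position"]))
E
```

```text
(array([ 0.5279, -0.1801,  0.1411]), [np.float64(0.002424094576640195), np.float64(0.0024240945766400225)]) (array([ 0.5335, -0.2889,  0.2031]), [np.float64(0.0011797125000521738), np.float64(0.0011797125000520595)])
mid [ 0.5307 -0.2345  0.1721] rel tool [0.0005 0.0016 0.0769]
```

```bash
python3 -m pendant '[{"dx":0,"dy":0.001,"dz":0.03,"rx":0,"ry":0,"rz":0,"hand":0.085},{"dx":0,"dy":0,"dz":0.035,"rx":0,"ry":0,"rz":0,"hand":0.085},{"dx":0,"dy":0,"dz":0.025,"rx":0,"ry":0,"rz":0,"hand":0.085},{"dx":0,"dy":0,"dz":0.01,"rx":0,"ry":0,"rz":0,"hand":0.085},{"dx":0,"dy":0,"dz":0,"rx":0,"ry":0,"rz":0,"hand":0.085},{"dx":0,"dy":0,"dz":0,"rx":0,"ry":0,"rz":0,"hand":0.085}]' && python3 -m pendant '[{"dx":0,"dy":0,"dz":0,"rx":0,"ry":0,"rz":0,"hand":0},{"dx":0,"dy":0,"dz":0,"rx":0,"ry":0,"rz":0,"hand":0},{"dx":0,"dy":0,"dz":0,"rx":0,"ry":0,"rz":0,"hand":0},{"dx":0,"dy":0,"dz":0,"rx":0,"ry":0,"rz":0,"hand":0},{"dx":0,"dy":0,"dz":0,"rx":0,"ry":0,"rz":0,"hand":0},{"dx":0,"dy":0,"dz":0,"rx":0,"ry":0,"rz":0,"hand":0},{"dx":0,"dy":0,"dz":0,"rx":0,"ry":0,"rz":0,"hand":0},{"dx":0,"dy":0,"dz":0,"rx":0,"ry":0,"rz":0,"hand":0}]' 50; python3 -m pendant '[{"dx":-0.0054,"dy":0,"dz":0.0105,"rx":0,"ry":0,"rz":0,"hand":0},{"dx":-0.0053,"dy":0,"dz":0.0105,"rx":0,"ry":0,"rz":0,"hand":0},{"dx":0,"dy":0,"dz":0,"rx":0,"ry":0,"rz":0,"hand":0},{"dx":0,"dy":0,"dz":0,"rx":0,"ry":0,"rz":0,"hand":0}]'
```

```text
clock: 13.97
position: [0.531, -0.2331, 0.1503]
ee_rot: [0.0, 0.676, 0.737, 0.0]
contact_force: [0.5, 0.2, 1.0]
width: 0.0851
gripper_force: 0.0
clock: 14.63
position: [0.5305, -0.2343, 0.1501]
ee_rot: [0.001, 0.676, 0.737, -0.0]
contact_force: [-0.6, -1.8, 2.3]
width: 0.0249
gripper_force: 48.9
clock: 14.97
position: [0.5318, -0.2456, 0.1289]
ee_rot: [0.001, 0.676, 0.737, -0.0]
contact_force: [-0.1, -3.4, 5.2]
width: 0.0244
gripper_force: 49.1
```

```bash
python3 -m pendant '[{"dx":-0.0052,"dy":0,"dz":0.011,"rx":0,"ry":0,"rz":0,"hand":0},{"dx":-0.0042,"dy":0,"dz":0.011,"rx":0,"ry":0,"rz":0,"hand":0},{"dx":0,"dy":0,"dz":0,"rx":0,"ry":0,"rz":0,"hand":0},{"dx":0,"dy":0,"dz":0,"rx":0,"ry":0,"rz":0,"hand":0}]'; python3 -m pendant '[{"dx":-0.0036,"dy":0,"dz":0.0112,"rx":0,"ry":0,"rz":0,"hand":0},{"dx":-0.0028,"dy":0,"dz":0.0114,"rx":0,"ry":0,"rz":0,"hand":0},{"dx":-0.0023,"dy":0,"dz":0.0115,"rx":0,"ry":0,"rz":0,"hand":0},{"dx":0,"dy":0,"dz":0,"rx":0,"ry":0,"rz":0,"hand":0},{"dx":0,"dy":0,"dz":0,"rx":0,"ry":0,"rz":0,"hand":0},{"dx":0,"dy":0,"dz":0,"rx":0,"ry":0,"rz":0,"hand":0}]'
python3 - <<'E'
from h import *
import pickle
s=manip.get_state();W=cam("wrist");T=cam("top");S=cam("side");pickle.dump((W,s,T,S),open("w8.pkl","wb"))
p=pickle.load(open("w7.pkl","rb"))
# machine top edge shift between before and now, side view (dense flow on machine corner regions)
a,b=[cv2.cvtColor(x["frame"],cv2.COLOR_RGB2GRAY) for x in(p[3],S)]
pts=cv2.goodFeaturesToTrack(a[200:345,235:390],60,.05,5)+np.float32([235,200])
q,st,_=cv2.calcOpticalFlowPyrLK(a,b,pts,None)
for u,v,o in zip(pts[:,0],q[:,0],st): 
    if o: print(u.round(),(v-u).round(2),end=" ")
E
```

```text
clock: 15.3
position: [0.5331, -0.2545, 0.1074]
ee_rot: [0.001, 0.676, 0.737, 0.0]
contact_force: [-0.1, -3.8, 3.5]
width: 0.0246
gripper_force: 49.2
clock: 15.8
position: [0.5339, -0.2633, 0.0745]
ee_rot: [0.002, 0.676, 0.737, -0.0]
contact_force: [-1.7, -3.1, 9.2]
width: 0.0244
gripper_force: 50.6
[296. 257.] [  0.64 -11.31] [244. 257.] [ -5.61 -40.46] [364. 304.] [-17.47 -18.44] [305. 275.] [ -1.58 -24.76] [309. 294.] [39.54  0.53] [239. 245.] [-0.32 -0.77] [252. 321.] [0.12 1.01] [264. 244.] [-27.17  -2.01] [325. 279.] [ -8.28 -24.05] [289. 227.] [-5.2  -8.33] [246. 217.] [-50.02  19.15] [384. 268.] [ -8.18 -17.33] [332. 204.] [-0.2   0.11] [292. 233.] [-4.79 -6.97] [240. 230.] [ 6.41 38.48] [322. 205.] [-7.9  21.97] [330. 225.] [ 1.15 -3.76] [306. 229.] [-2.39 -2.79] [295. 209.] [-3.38 -0.02] [277. 222.] [  2.16 -17.48] [315. 256.] [-4.75  0.94] [294. 227.] [-1.68 -2.5 ] [309. 279.] [ -1.87 -25.03] [348. 248.] [ 6.   -3.03] [238. 218.] [-21.68  -1.54] [240. 251.] [ -5.57 -41.03] [272. 230.] [-28.57 -15.12] [332. 233.] [ 2.88 -3.8 ] [264. 254.] [  3.76 -44.12] [259. 254.] [  2.45 -41.93] [282. 225.] [-20.59 -22.46] [336. 218.] [ 1.4 -2. ] [308. 243.] [0.31 0.37] [346. 243.] [ 6.08 -2.18] [317. 248.] [1.38 0.13] [297. 234.] [-5.52 -7.37] [298. 268.] [ -9.23 -42.28] [307. 238.] [-0.13 -0.21] [302. 258.] [ -1.67 -17.52] [272. 214.] [-36.62  12.1 ] [254. 338.] [0.06 0.66] [379. 343.] [24.76 22.95] [335. 285.] [-17.52 -27.82] [340. 241.] [ 5.52 -1.91] [360. 301.] [-16.31 -17.9 ] [385. 341.] [24.82 24.77] [354. 204.] [ 0.3  -0.77] [242. 268.] [ -6.11 -41.03] [354. 251.] [ 1.33 -8.64] [372. 343.] [45.35 -5.45] [300. 274.] [ -1.03 -24.65] [269. 256.] [-23.51   6.47] [236. 233.] [2.   0.66] [305. 286.] [ -6.32 -23.99] [295. 246.] [25.89 30.75] [251. 256.] [ -5.86 -40.17] [285. 262.] [ -0.4  -26.26] [318. 281.] [ -6.92 -24.19] [280. 231.] [-16.73 -20.12]
```

```bash
python3 -m pendant '[{"dx":-0.002,"dy":0,"dz":0.011,"rx":0,"ry":0,"rz":0,"hand":0},{"dx":-0.001,"dy":0,"dz":0.008,"rx":0,"ry":0,"rz":0,"hand":0},{"dx":0,"dy":0,"dz":0,"rx":0,"ry":0,"rz":0,"hand":0},{"dx":0,"dy":0,"dz":0,"rx":0,"ry":0,"rz":0,"hand":0},{"dx":0,"dy":0,"dz":0,"rx":0,"ry":0,"rz":0,"hand":0},{"dx":0,"dy":0,"dz":0,"rx":0,"ry":0,"rz":0,"hand":0},{"dx":0,"dy":0,"dz":0,"rx":0,"ry":0,"rz":0,"hand":0}]'
cat > chk.py <<'E'
from h import *
import pickle
p=pickle.load(open("w7.pkl","rb"));T=cam("top");S=cam("side")
for n,A,B,roi,lo,hi in(("cover side",p[3],S,(270,200,400,300),(80,150,60),(100,255,255)),("bracket top",p[2],T,(246,205,285,245),(18,120,100),(35,255,255))):
    for im in(A,B):
        a,c=blobs(im,lo,hi,roi,100)[0];m=cv2.moments(c);print(n,a,round(m["m10"]/m["m00"],2),round(m["m01"]/m["m00"],2),cv2.boundingRect(c))
E
python3 chk.py
```

```text
clock: 16.53
position: [0.5342, -0.2661, 0.0556]
ee_rot: [0.002, 0.676, 0.737, 0.0]
contact_force: [-1.9, -2.4, 10.5]
width: 0.0246
gripper_force: 51.1
cover side 1440.5 319.91 235.97 (293, 218, 56, 37)
cover side 1490.0 320.27 235.57 (294, 217, 56, 38)
bracket top 472.0 260.45 225.86 (248, 209, 26, 34)
bracket top 216.0 261.17 221.53 (248, 213, 25, 24)
```

```bash
cat >> chk.py <<'E'
a,b=[x["frame"] for x in(p[3],S)]
for x0,y0,x1,y1 in((295,212,352,262),(305,218,345,250),(238,300,270,345),(232,205,262,235)):
    best=cv2.matchTemplate(cv2.resize(b[y0-6:y1+6,x0-6:x1+6],None,fx=8,fy=8,interpolation=cv2.INTER_CUBIC),cv2.resize(a[y0:y1,x0:x1],None,fx=8,fy=8,interpolation=cv2.INTER_CUBIC),cv2.TM_CCOEFF_NORMED)
    _,v,_,l=cv2.minMaxLoc(best);print((x0,y0),round(v,3),l[0]/8-6,l[1]/8-6)
M=quat([1,0,0,0])
for X in((.512,.18,.206),(.512,.18,.211),(.70,.06,.184),(.70,.06,.192)): print(X,proj(S,X).round(2))
E
python3 chk.py|tail -8
```

```text
(295, 212) 0.804 1.0 -1.625
(305, 218) 0.839 1.125 -1.375
(238, 300) 0.998 0.125 1.25
(232, 205) 0.349 0.0 -0.5
(0.512, 0.18, 0.206) [319.94 230.43]
(0.512, 0.18, 0.211) [320.   229.02]
(0.7, 0.06, 0.184) [244.41 217.84]
(0.7, 0.06, 0.192) [244.18 215.68]
```

```bash
python3 -m pendant '[{"dx":0.001,"dy":0,"dz":-0.008,"rx":0,"ry":0,"rz":0,"hand":0},{"dx":0.002,"dy":0,"dz":-0.011,"rx":0,"ry":0,"rz":0,"hand":0},{"dx":0.0023,"dy":0,"dz":-0.0115,"rx":0,"ry":0,"rz":0,"hand":0},{"dx":0.0028,"dy":0,"dz":-0.0114,"rx":0,"ry":0,"rz":0,"hand":0},{"dx":0.0036,"dy":0,"dz":-0.0112,"rx":0,"ry":0,"rz":0,"hand":0},{"dx":0.0042,"dy":0,"dz":-0.011,"rx":0,"ry":0,"rz":0,"hand":0},{"dx":0.0052,"dy":0,"dz":-0.011,"rx":0,"ry":0,"rz":0,"hand":0},{"dx":0.0053,"dy":0,"dz":-0.0105,"rx":0,"ry":0,"rz":0,"hand":0},{"dx":0.002,"dy":0,"dz":-0.004,"rx":0,"ry":0,"rz":0,"hand":0},{"dx":0,"dy":0,"dz":0,"rx":0,"ry":0,"rz":0,"hand":0},{"dx":0,"dy":0,"dz":0,"rx":0,"ry":0,"rz":0,"hand":0},{"dx":0,"dy":0,"dz":0,"rx":0,"ry":0,"rz":0,"hand":0}]'; python3 -m pendant '[{"dx":0,"dy":0,"dz":0,"rx":0,"ry":0,"rz":0,"hand":0},{"dx":0,"dy":0,"dz":0,"rx":0,"ry":0,"rz":0,"hand":0},{"dx":0,"dy":0,"dz":0,"rx":0,"ry":0,"rz":0,"hand":0}]'; python3 chk.py
```

```text
clock: 17.73
position: [0.5303, -0.2363, 0.1424]
ee_rot: [-0.001, 0.676, 0.737, 0.0]
contact_force: [-0.7, 2.1, -0.2]
width: 0.0247
gripper_force: 51.6
clock: 17.98
position: [0.5303, -0.2366, 0.1424]
ee_rot: [-0.001, 0.676, 0.737, 0.0]
contact_force: [-0.3, 2.8, -1.0]
width: 0.0247
gripper_force: 51.5
cover side 1440.5 319.91 235.97 (293, 218, 56, 37)
cover side 1438.0 319.84 235.89 (293, 218, 56, 37)
bracket top 472.0 260.45 225.86 (248, 209, 26, 34)
bracket top 473.0 260.77 225.83 (249, 209, 25, 34)
(295, 212) 0.856 0.25 -0.875
(305, 218) 0.837 0.5 -0.875
(238, 300) 1.0 0.0 -0.125
(232, 205) 0.499 -0.875 -4.0
(0.512, 0.18, 0.206) [319.94 230.43]
(0.512, 0.18, 0.211) [320.   229.02]
(0.7, 0.06, 0.184) [244.41 217.84]
(0.7, 0.06, 0.192) [244.18 215.68]
```

```bash
python3 -m pendant '[{"dx":-0.0035,"dy":0,"dz":0.007,"rx":0,"ry":0,"rz":0,"hand":0},{"dx":-0.0047,"dy":0,"dz":0.0105,"rx":0,"ry":0,"rz":0,"hand":0},{"dx":-0.0045,"dy":0,"dz":0.011,"rx":0,"ry":0,"rz":0,"hand":0},{"dx":-0.0039,"dy":0,"dz":0.011,"rx":0,"ry":0,"rz":0,"hand":0},{"dx":-0.0034,"dy":0,"dz":0.0112,"rx":0,"ry":0,"rz":0,"hand":0},{"dx":-0.0028,"dy":0,"dz":0.0114,"rx":0,"ry":0,"rz":0,"hand":0},{"dx":-0.0023,"dy":0,"dz":0.0115,"rx":0,"ry":0,"rz":0,"hand":0},{"dx":-0.0017,"dy":0,"dz":0.0117,"rx":0,"ry":0,"rz":0,"hand":0},{"dx":-0.0011,"dy":0,"dz":0.0117,"rx":0,"ry":0,"rz":0,"hand":0},{"dx":-0.0003,"dy":0,"dz":0.006,"rx":0,"ry":0,"rz":0,"hand":0},{"dx":0,"dy":0,"dz":0,"rx":0,"ry":0,"rz":0,"hand":0},{"dx":0,"dy":0,"dz":0,"rx":0,"ry":0,"rz":0,"hand":0}]'; python3 -m pendant '[{"dx":0,"dy":0,"dz":0,"rx":0,"ry":0,"rz":0,"hand":0},{"dx":0,"dy":0,"dz":0,"rx":0,"ry":0,"rz":0,"hand":0}]'; python3 chk.py|head -7
```

```text
clock: 19.08
position: [0.5338, -0.2678, 0.0401]
ee_rot: [0.002, 0.676, 0.737, -0.001]
contact_force: [-2.0, -0.5, 10.7]
width: 0.0244
gripper_force: 54.0
clock: 19.25
position: [0.5338, -0.2678, 0.0405]
ee_rot: [0.002, 0.676, 0.737, -0.001]
contact_force: [-2.2, 0.3, 10.7]
width: 0.0243
gripper_force: 54.0
cover side 1440.5 319.91 235.97 (293, 218, 56, 37)
cover side 1496.5 320.28 235.09 (293, 216, 57, 39)
bracket top 472.0 260.45 225.86 (248, 209, 26, 34)
bracket top 122.5 263.89 218.4 (248, 214, 26, 15)
(295, 212) 0.787 1.625 -2.375
(305, 218) 0.832 1.375 -2.0
(238, 300) 0.997 0.25 1.0
```

```bash
for r in 1; do python3 -m pendant '[{"dx":0,"dy":0,"dz":0.002,"rx":0,"ry":0,"rz":0,"hand":0},{"dx":0,"dy":0,"dz":0,"rx":0,"ry":0,"rz":0,"hand":0}]'; python3 -m pendant '[{"dx":0,"dy":0,"dz":0.002,"rx":0,"ry":0,"rz":0,"hand":0},{"dx":0,"dy":0,"dz":0,"rx":0,"ry":0,"rz":0,"hand":0}]'; python3 -m pendant '[{"dx":0,"dy":0,"dz":0.002,"rx":0,"ry":0,"rz":0,"hand":0},{"dx":0,"dy":0,"dz":0,"rx":0,"ry":0,"rz":0,"hand":0}]'; done
```

```text
clock: 19.52
position: [0.5338, -0.2678, 0.0385]
ee_rot: [0.002, 0.676, 0.737, -0.001]
contact_force: [-2.0, 0.1, 10.5]
width: 0.0247
gripper_force: 54.0
clock: 19.68
position: [0.5339, -0.2679, 0.0366]
ee_rot: [0.002, 0.676, 0.737, -0.001]
contact_force: [-2.3, -0.2, 10.8]
width: 0.0246
gripper_force: 54.1
clock: 19.85
position: [0.5338, -0.268, 0.0345]
ee_rot: [0.002, 0.676, 0.737, -0.001]
contact_force: [-2.6, -0.8, 10.9]
width: 0.0244
gripper_force: 54.2
```

```bash
for r in 1; do python3 -m pendant '[{"dx":0,"dy":0,"dz":0.002,"rx":0,"ry":0,"rz":0,"hand":0},{"dx":0,"dy":0,"dz":0,"rx":0,"ry":0,"rz":0,"hand":0}]'; python3 -m pendant '[{"dx":0,"dy":0,"dz":0.002,"rx":0,"ry":0,"rz":0,"hand":0},{"dx":0,"dy":0,"dz":0,"rx":0,"ry":0,"rz":0,"hand":0}]'; done; python3 chk.py|head -7; python3 - <<'E'
from h import *
import pickle
# saddle shift check: red base in wrist / side views now
W=cam("wrist")
for a,c in blobs(W,(0,120,50),(8,255,255),None,150)[:2]: print("red",a,cv2.boundingRect(c))
print(manip.get_state()["position"])
E
```

```text
clock: 20.02
position: [0.5339, -0.2681, 0.0334]
ee_rot: [0.002, 0.676, 0.737, -0.001]
contact_force: [-3.9, -0.2, 15.4]
width: 0.0247
gripper_force: 54.9
clock: 20.18
position: [0.5339, -0.2681, 0.0325]
ee_rot: [0.002, 0.676, 0.737, -0.001]
contact_force: [-5.4, 0.3, 23.3]
width: 0.0241
gripper_force: 55.7
cover side 1440.5 319.91 235.97 (293, 218, 56, 37)
cover side 1504.5 320.34 235.02 (293, 216, 57, 39)
bracket top 472.0 260.45 225.86 (248, 209, 26, 34)
[ 0.5338777  -0.2681126   0.03264523]Traceback (most recent call last):
  File "chk.py", line 6, in <module>
    a,c=blobs(im,lo,hi,roi,100)[0];m=cv2.moments(c);print(n,a,round(m["m10"]/m["m00"],2),round(m["m01"]/m["m00"],2),cv2.boundingRect(c))
        ~~~~~~~~~~~~~~~~~~~~~~~^^^
IndexError: list index out of range
```

```bash
python3 -m pendant '[{"dx":0,"dy":0,"dz":-0.0015,"rx":0,"ry":0,"rz":0,"hand":0},{"dx":0,"dy":0,"dz":0,"rx":0,"ry":0,"rz":0,"hand":0},{"dx":0,"dy":0,"dz":0,"rx":0,"ry":0,"rz":0,"hand":0},{"dx":0,"dy":0,"dz":0,"rx":0,"ry":0,"rz":0,"hand":0},{"dx":0,"dy":0,"dz":0,"rx":0,"ry":0,"rz":0,"hand":0},{"dx":0,"dy":0,"dz":0,"rx":0,"ry":0,"rz":0,"hand":0}]' && python3 -c "
from rig import manip
print(manip.sign_off())"
```

```text
clock: 20.83
position: [0.5338, -0.2681, 0.0332]
ee_rot: [0.002, 0.676, 0.737, -0.001]
contact_force: [-3.3, 0.3, 16.3]
width: 0.0246
gripper_force: 55.0
the job is handed in; nothing more can be done
None
```

I handed the job in at about 21 s, with no verdict shown: the cover is shut, the trial lift was made and let back, and the gripper is holding the handle at its down stop with the jack carrying the machine; the feet's height and the saddle's final centring (I estimate within about 5 mm) were not measured directly.

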